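# Slide a loaded sample tray over the step onto the bench balance

## Task

Slide the blue sample tray, with its jar standing on it, from the scissor jack up over the small step onto the balance deck, and push it gently home until it is felt to bear against the yellow bumper of the red stop, square to the stop and centred on it; then let go. Do not lift the tray across: raise only its nose over the step, keep its tail on the jack until the nose is over the deck, and let the tray rest across both for a moment before sliding on. The deck and stop are delicate (keep every push under 20 N), the jar must stay upright and the things round about must be left alone.

Things in the scene. Friction and masses are not known exactly. Their poses are not given: they have to be found in the camera images.
- tray: blue plastic tray 180 x 130 mm, 0.35 kg, floor 4 mm thick, rim 12 mm high, flat underside; origin at the centre of its underside; x towards its nose (the way it is to go), y to its left, z up. At its tail a white upright grip plate, 12 mm thick in x, 60 mm wide in y, its centre 78 mm behind the origin, its top 60 mm above the underside. Friction on jack and deck roughly 0.3 to 1.2
- tray_nose (a point): middle of the tray's lower front edge (90 mm ahead of the tray's origin), axes as the tray's
- tray_tail (a point): middle of the tray's lower rear edge (90 mm behind the tray's origin), axes as the tray's
- tray_grip (a point): centre of the top of the white grip plate (78 mm behind the tray's origin, 60 mm above the underside), axes as the tray's; pinch the plate here from above with the fingers fore and aft of it, 15 to 20 mm below this point; held so, the tray follows the gripper rigidly
- jar: amber jar with a white lid, 52 mm across, 75 mm high, about 0.2 kg (varies), standing loose on the tray's floor; origin at the centre of its underside, z up
- jack: scissor jack, fixed: aluminium platform 200 mm (x) x 160 mm (y) with its top 60 mm above this origin, which lies below the centre; x points to the balance. Set at a slightly different height each time: its top is 3 to 6 mm lower than the balance deck
- deck: bench balance, fixed: orange body with a green panel on its right side, flat dark steel deck 250 mm (x) x 200 mm (y) with a square edge, its top 63 mm above this origin; origin at the centre of its underside; x is the way the tray slides in, z up
- deck_edge (a point): middle of the deck's top front edge (the step, 125 mm before the deck's origin), axes as the deck's; the jack's platform ends 4 to 10 mm before it
- stop: red stop fence fixed on the deck, 120 mm wide (y), 32 mm high, rigid, clamped at a different distance each time (face 213 to 229 mm past the deck's front edge), carrying a yellow bumper bar in front; origin on the deck's top, in the middle of the lower edge of the red face that looks to the step; x away from the step
- stop_face (a point): same point as the stop's origin, axes as the stop's. The yellow bumper bar (100 mm wide, 2 to 12 mm above the deck, rigid) stands before it, its face 6 to 20 mm nearer the step: screwed out differently each time, not measured, to be found by feel. The tray's nose ends against the bumper, so 6 to 20 mm before this point
- reagent: bystander: green bottle with a blue cap, 64 mm across, 110 mm high; origin at the centre of its underside
- beaker: bystander: glass beaker, 68 mm across, 80 mm high; origin at the centre of its underside
- punch: bystander: blue hole punch, 110 x 60 mm, 51 mm high; origin at the centre of its underside
Mind the look-alikes: they are no part of the job. Leave any purple or turquoise look-alike of the tray alone.

How it is judged:
By the outcome, as a careful person would: the job done as asked, in the order asked, and still so for the second after the job is handed in, with the robot touching nothing.
It also fails if it takes over 70 s, if anything falls off the work surface, if the arm or the gripper's body presses on something with over 40 N, if the wrist force passes 120 N, or if a joint passes its speed limit or range.

## Robot

A 6-joint arm with a two-finger parallel gripper is mounted at the origin on the work surface. World frame = base frame: x ahead of the robot, y to its left, z up, the work surface at z = 0. Lengths are in m, angles in rad, forces in N, time in s.
With the tool pointing down it reaches from about 0.3 to 0.875 m from the base axis. Payload 4.2 kg.
Tool frame: the origin (TCP) lies where the fingers leave the gripper's body, on its centre line; the fingertips stand 73 mm ahead of it and the grasp point (between the pads) lies 54 mm ahead of it (tips_ahead is the distance from the TCP to the fingertips, in m); z points along the fingers, y is the line along which they close (so a half turn about z gives the same grasp; the last joint's range is limited). The gripper opens to 85 mm and grips with 20 to 120 N. Pads are 22 mm wide; open, the fingers measure 114 mm over their backs; the gripper's body (76 mm by 85 mm) begins 54 mm behind the grasp point. The pads swing forward as they close: fully open they stand 13 mm farther back than shut.
Start: joints at [-1.338, 0.32, 1.565, -0, 1.257, -0.02], TCP at [0.144, -0.557, 0.304] pointing down, gripper open.
Joint ranges: [-3.11, 3.11], [-0.84, 2.01], [0.21, 2.61], [-1.34, 4.49], [0.05, 2.63], [-2.56, 2.56]. Speed limits (rad/s): [2.57, 2.57, 3.14, 3.14, 3.14, 3.14].

## Interface

Orientations are given as a 3x3 rotation matrix whose columns are the frame's x, y, z axes.
In Python, from rig import observe, capture, calibration, job_done, tips_ahead gives the robot as it stands.
- The arm moves only by the shell command python3 -m crank 'ROWS' [FORCE]. ROWS is JSON, a list of rows, each an object of numbers: "x", "y", "z": the shift along the tool's x, y, z in mm; "rx", "ry", "rz": the turn, a rotation vector about the tool's x, y, z in degrees; "fingers": the finger opening in mm, from 0 to 85.4. In form: [{"x": .., "y": .., "z": .., "rx": .., "ry": .., "rz": .., "fingers": ..}, ...]. A call has 1 to 10 rows; each row shifts and turns the commanded pose from where the row before left it, along the tool's axes as they then stand; what a row does not reach is not made up. A row lasts 1/8 s, in which the tool goes at most 62.5 mm and 10.7 degrees, less where a joint would pass 70% of its speed; a pose out of reach is approached as far as the arm can. A call is refused whole if a number of a shift passes 62.5 or a number of a turn 10.7, either way. A call with a gripper value outside its range is refused whole. The fingers move at their own pace and stop on an object; FORCE is the grip in N (left out, the last holds). Time passes only in rows, so rows that do not move let the fingers close. It gives the time, the measured TCP pose, the force, the opening and the grip force at its end, in the units of the state.
- observe(): the state, without advancing time (a new reading comes with each control period).
- capture(name): name is "side" or "top" or "wrist"; returns the picture (420x560x3 uint8, blue, green, red); there is no depth.
- calibration(name): a dict with "fx", "fy", "cx", "cy" (pixels), "k1" (the pictures are not rectified: a ray, as slopes to the right and down, at radius r is drawn at 1 + k1 r^2 times it, then the intrinsics apply), "rvec" (rotation vector, rad) and "tvec" (3), from world to camera coordinates, as OpenCV has them. Camera axes: x right, y down, z forward; pixel columns grow to the right and rows downward; lengths in m; the calibration is good to about 2 mm. A picture is of the moment at which its call begins: read the wrist's pose just before it. calibration takes no time and is no camera call; for the wrist camera it gives the pose at the moment of the call.
- job_done(): hands the job in; it is judged then, once.
The state is a dict: "t": time; "joint_pos": joint angles; "qvel": joint speeds; "tau": joint torques, N m; "tcp_pos": TCP position; "orientation": TCP orientation; "contact_force": force on the tool from outside, world axes, zero at the start; "torque": the same for the moment, N m; "grip_width": opening from 0.0 (shut) to 1.0 (fully open); "grip_force": force on a finger pad.
Only numpy, scipy, OpenCV 4.12 (cv2) and the standard library are available. Lean on these libraries where they do the work, as an engineer would, in place of code of your own. Each camera call takes 0.05 s, during which the arm holds its last target. There are 200 camera calls.

## Working session

There is one attempt and no reset: what is moved stays moved. The work goes in short steps, Python scripts to look and compute and a shell command to move; the robot and the scene stay as the last step left them, time stands still between calls to the robot, and variables do not carry over. Pictures are saved under pics/ and viewed, at most 10 in all, crops included, and the job is handed in when it is done.

```bash
mkdir -p pics; ls
cat > h.py <<'E'
import numpy as np, cv2
from rig import observe, capture, calibration, job_done, tips_ahead
def cam(n):
    c=calibration(n); R=cv2.Rodrigues(np.array(c["rvec"],float))[0]; return c,R,np.array(c["tvec"],float).ravel()
def ray(cm,u,v):
    c,R,t=cm; xd=np.array([(u-c["cx"])/c["fx"],(v-c["cy"])/c["fy"]]); x=xd.copy()
    for _ in range(30): x=xd/(1+c["k1"]*(x@x))
    return -R.T@t, R.T@np.array([x[0],x[1],1.])
def onz(cm,u,v,z):
    o,d=ray(cm,u,v); return o+d*(z-o[2])/d[2]
def proj(cm,P):
    c,R,t=cm; p=R@np.array(P,float)+t; x=p[:2]/p[2]; x=x*(1+c["k1"]*(x@x)); return np.array([c["fx"]*x[0]+c["cx"],c["fy"]*x[1]+c["cy"]])
def two(cm1,p1,cm2,p2):
    A=[];B=[]
    M=np.zeros((3,3));b=np.zeros(3);L=[ray(cm1,*p1),ray(cm2,*p2)]
    for o,d in L:
        d=d/np.linalg.norm(d);Q=np.eye(3)-np.outer(d,d);M+=Q;b+=Q@o
    X=np.linalg.solve(M,b); return X,[np.linalg.norm(np.cross(X-o,d/np.linalg.norm(d))) for o,d in L]
E
python3 - <<'E'
from h import *
a=capture("top");b=capture("side");
cv2.imwrite("pics/top0.png",a);cv2.imwrite("pics/side0.png",b)
for n in("top","side"):
    c,R,t=cam(n);print(n,c,-R.T@t,R[2])
print(observe())
E
```

```text
pics
top {'fx': 538.6108286667364, 'fy': 538.6108286667364, 'cx': 278.61321189624897, 'cy': 198.9722284834154, 'k1': -0.011336373908783094, 'rvec': array([ 2.20586579, -2.19507753,  0.09406401]), 'tvec': array([-0.02097867,  0.60534101,  1.48460313])} [0.51114541 0.01597468 1.51967084] [ 0.06270157 -0.02259948 -0.99777642]
side {'fx': 433.3867286888455, 'fy': 433.3867286888455, 'cx': 277.5281511492009, 'cy': 210.9881472005845, 'k1': -0.06584291316172225, 'rvec': array([ 0.87774999, -2.49091684,  1.09730901]), 'tvec': array([0.46716735, 0.32513733, 0.75597724])} [0.14065898 0.55422774 0.7539946 ] [ 0.4729643  -0.56987939 -0.67196894]
{'t': 0.1, 'joint_pos': array([-1.33802389e+00,  3.20248138e-01,  1.56553198e+00, -6.52226227e-07,
        1.25740093e+00, -2.00212885e-02]), 'qvel': array([ 0.00194077, -0.00104837, -0.00316955,  0.00280082,  0.00057426,
       -0.00086361]), 'tau': array([ 4.89538670e-04, -4.16407692e+01, -2.34703463e+01,  5.11027440e-05,
        4.94196138e-03,  5.59981885e-06]), 'tcp_pos': array([ 0.14373313, -0.5564378 ,  0.30316438]), 'orientation': array([[ 9.68217418e-01,  2.50109771e-01, -3.67009237e-04],
       [ 2.50110038e-01, -9.68216185e-01,  1.54541715e-03],
       [ 3.11796452e-05, -1.58809250e-03, -9.99998738e-01]]), 'contact_force': array([-1.07936333, -0.58155661, -0.58564383]), 'torque': array([ 0.00569842, -0.02866534, -0.01599593]), 'grip_force': 0.0, 'grip_width': 0.997632839487972}
```

View pics/top0.png

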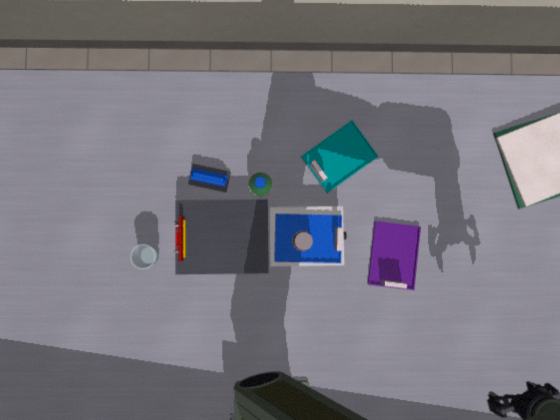

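View pics/side0.png

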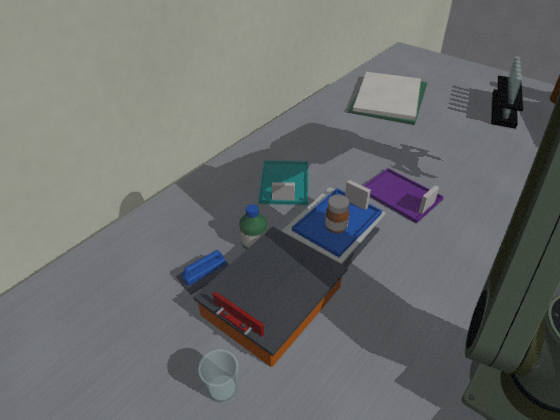

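Top view: the blue tray (308,238), with the jar at (303,241), stands on the bright aluminium jack beside the deck (222,237). The red and yellow stop is at (182,238). Candidates are blue (308,238), purple (395,255) and turquoise (340,156). Blue on the jack with the jar fits the description. I'll measure next and make the confirming crop.

```bash
cat > m.py <<'E'
from h import *
def quad(mask):
    cs=cv2.findContours(mask,cv2.RETR_EXTERNAL,cv2.CHAIN_APPROX_NONE)[0]
    c=max(cs,key=cv2.contourArea); return c
E
python3 - <<'E'
from m import *
a=capture("top");cm=cam("top");b=capture("side");cs=cam("side")
H=cv2.cvtColor(a,cv2.COLOR_BGR2HSV)
m=cv2.inRange(H,(108,150,60),(125,255,255)); m[:200]=0; m[280:]=0; m[:,:250]=0;m[:,360:]=0
c=quad(m); r=cv2.minAreaRect(c); print("tray rect",r)
bx=cv2.boxPoints(r)
for p in bx: print(p,onz(cm,*p,0.072+0.0).round(4))
m=cv2.inRange(H,(0,0,20),(179,90,75)); m[:195]=0;m[285:]=0;m[:,:165]=0;m[:,275:]=0
r=cv2.minAreaRect(quad(m));print("deck",r)
for p in cv2.boxPoints(r): print(p,onz(cm,*p,0.063).round(4))
z=cv2.resize(a[190:290,165:365],None,fx=4,fy=4,interpolation=cv2.INTER_CUBIC); cv2.imwrite("pics/crop1.png",z)
E
```

```text
tray rect ((307.764404296875, 238.01498413085938), (65.71286010742188, 47.28502655029297), 1.123302698135376)
[274.45078 261.00882] [ 0.4358 -0.0064  0.072 ]
[275.37778 213.7329 ] [ 0.5623 -0.0083  0.072 ]
[341.07803 215.02115] [ 0.5597 -0.1855  0.072 ]
[340.15103 262.29706] [ 0.4329 -0.1826  0.072 ]
deck ((255.49969482421875, 235.9788818359375), (73.87999725341797, 24.011701583862305), 89.19306945800781)
[242.97481 199.21162] [0.6015 0.0795 0.063 ]
[266.98413 198.87346] [0.6028 0.0145 0.063 ]
[268.0246  272.74615] [0.4039 0.0106 0.063 ]
[244.01526 273.0843 ] [0.4028 0.075  0.063 ]
```

View pics/crop1.png

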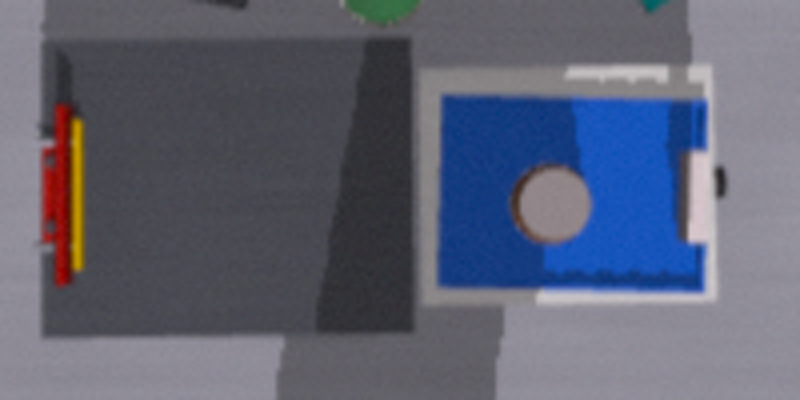

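The crop confirms it: the blue tray with the jar is on the aluminium jack, grip plate at the right (tail) and deck and stop at the left. Next I bring the wrist camera over.

```bash
python3 -c "
from h import *
c,R,t=cam('wrist');o=observe();T=o['orientation'];print((T.T@(-R.T@t-o['tcp_pos'])).round(4),(T.T@R.T).round(3),c['fx'])"
python3 -m crank '[{"x":38,"y":-35,"z":-6},{"x":38,"y":-35,"z":-6},{"x":38,"y":-35,"z":-6},{"x":38,"y":-35,"z":-6},{"x":38,"y":-35,"z":-6},{"x":38,"y":-35,"z":-6},{"x":38,"y":-35,"z":-6},{"x":38,"y":-35,"z":-6},{"rz":8},{"rz":7.4}]'
```

```text
[ 0.0746  0.0001 -0.0694] [[ 0.    -0.955 -0.297]
 [ 1.    -0.     0.   ]
 [-0.001 -0.297  0.955]] 325.46566093119355invalid input at $[0]: expected keys x, y, z, rx, ry, rz, fingers
```

```bash
python3 -m crank '[{"x":38,"y":-35,"z":-6,"rx":0,"ry":0,"rz":0,"fingers":85},{"x":38,"y":-35,"z":-6,"rx":0,"ry":0,"rz":0,"fingers":85},{"x":38,"y":-35,"z":-6,"rx":0,"ry":0,"rz":0,"fingers":85},{"x":38,"y":-35,"z":-6,"rx":0,"ry":0,"rz":0,"fingers":85},{"x":38,"y":-35,"z":-6,"rx":0,"ry":0,"rz":0,"fingers":85},{"x":38,"y":-35,"z":-6,"rx":0,"ry":0,"rz":0,"fingers":85},{"x":38,"y":-35,"z":-6,"rx":0,"ry":0,"rz":0,"fingers":85},{"x":38,"y":-35,"z":-6,"rx":0,"ry":0,"rz":0,"fingers":85},{"x":0,"y":0,"z":0,"rx":0,"ry":0,"rz":8,"fingers":85},{"x":0,"y":0,"z":0,"rx":0,"ry":0,"rz":7.4,"fingers":85}]'
```

```text
t: 1.45
tcp_pos: [0.3684, -0.2087, 0.3519]
orientation: [[1.0, -0.018, -0.0], [-0.018, -1.0, -0.0], [-0.0, 0.0, -1.0]]
contact_force: [-0.6, -0.3, 0.2]
grip_width: 0.995
grip_force: 0.0
```

```bash
python3 -m crank '[{"x":46,"y":-36,"z":0,"rx":0,"ry":0,"rz":0,"fingers":85},{"x":46,"y":-36,"z":0,"rx":0,"ry":0,"rz":0,"fingers":85},{"x":46,"y":-36,"z":0,"rx":0,"ry":0,"rz":0,"fingers":85},{"x":0,"y":-36,"z":0,"rx":0,"ry":0,"rz":0,"fingers":85},{"x":0,"y":0,"z":0,"rx":0,"ry":0,"rz":0,"fingers":85}]'
python3 - <<'E'
from h import *
import pickle
cm=cam("wrist");a=capture("wrist");cv2.imwrite("pics/w1.png",a);pickle.dump((cm,a),open("w1.pkl","wb"));print(observe()['tcp_pos'])
E
```

```text
t: 2.08
tcp_pos: [0.5086, -0.0659, 0.3514]
orientation: [[1.0, -0.012, -0.001], [-0.012, -1.0, 0.0], [-0.001, -0.0, -1.0]]
contact_force: [0.4, -0.6, -0.0]
grip_width: 0.998
grip_force: 0.0
[ 0.50838655 -0.06709133  0.35159184]
```

View pics/w1.png

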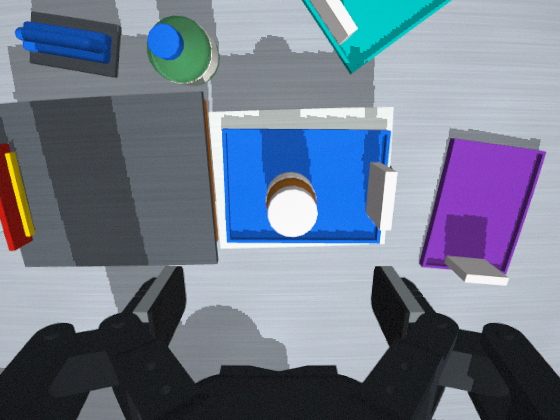

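```bash
python3 -m crank '[{"x":0,"y":-36,"z":0,"rx":0,"ry":0,"rz":0,"fingers":85},{"x":0,"y":-36,"z":0,"rx":0,"ry":0,"rz":0,"fingers":85},{"x":0,"y":-36,"z":0,"rx":0,"ry":0,"rz":0,"fingers":85},{"x":0,"y":-36,"z":0,"rx":0,"ry":0,"rz":0,"fingers":85},{"x":0,"y":0,"z":0,"rx":0,"ry":0,"rz":0,"fingers":85}]'
python3 - <<'E'
from h import *
import pickle
cm=cam("wrist");a=capture("wrist");cv2.imwrite("pics/w2.png",a);pickle.dump((cm,a),open("w2.pkl","wb"));print(observe()['tcp_pos'])
E
```

```text
t: 2.75
tcp_pos: [0.5106, 0.0767, 0.3519]
orientation: [[1.0, -0.014, 0.0], [-0.014, -1.0, -0.0], [0.0, 0.0, -1.0]]
contact_force: [0.2, 0.4, 0.4]
grip_width: 0.993
grip_force: 0.0
[0.5105965  0.07570528 0.35193341]
```

View pics/w2.png

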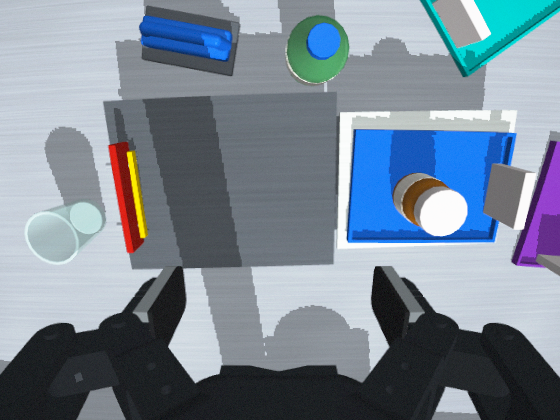

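Both wrist pictures show the whole scene. In w2 the deck's front edge runs about (337,93)–(334,264), the tray about (349,130)–(498,241), the stop about (120,145)–(135,250), and the plate is at (508,195). Next I fit edge lines in both views.

```bash
cat > e.py <<'E'
from h import *
import pickle
from scipy.optimize import brentq
V=[pickle.load(open(f,"rb")) for f in("w1.pkl","w2.pkl")]
def edge(img,rows,c0,c1,ch,sign):   # vertical-ish edge: pixels (u,v)
    g=cv2.GaussianBlur(img,(3,3),0.8)[:,:,ch].astype(float) if ch<3 else cv2.GaussianBlur(cv2.cvtColor(img,cv2.COLOR_BGR2LAB),(3,3),.8)[:,:,ch-3].astype(float)
    P=[]
    for v in rows:
        f=np.interp(v,rows,np.arange(len(rows))); a=int(round(np.interp(v,[rows[0],rows[-1]],c0)));b=int(round(np.interp(v,[rows[0],rows[-1]],c1)))
        d=np.gradient(g[v])*sign; i=a+int(np.argmax(d[a:b])); y0,y1,y2=d[i-1:i+2]; den=y0-2*y1+y2
        P.append((i+(0 if den==0 else np.clip(.5*(y0-y2)/den,-1,1)),v))
    return np.array(P)
def wline(cm,P,z):
    W=np.array([onz(cm,u,v,z)[:2] for u,v in P])
    for _ in range(3):
        k=np.polyfit(W[:,0],W[:,1],1); r=W[:,1]-np.polyval(k,W[:,0]); s=np.abs(r)<max(2*np.median(np.abs(r)),3e-4); W=W[s]
    return k,r.std(),len(W)
def height(P1,P2,x):
    f=lambda z: np.polyval(wline(V[0][0],P1,z)[0],x)-np.polyval(wline(V[1][0],P2,z)[0],x)
    return brentq(f,-.1,.25)
E
python3 - <<'E'
from e import *
for (cm,a),n in zip(V,"12"):
    L=a
    for v,u0,u1 in ([(180,200,232),(150,376,400),(190,4,40)] if n=="1" else [(180,328,360),(150,485,520),(190,105,150),(170,478,540)]):
        print(n,v,u0,L[v,u0:u1].tolist())
print(tips_ahead() if callable(tips_ahead) else tips_ahead)
E
```

```text
1 180 200 [[108, 101, 93], [111, 102, 96], [110, 105, 98], [110, 101, 97], [110, 102, 94], [110, 105, 94], [108, 104, 94], [106, 103, 94], [107, 100, 91], [65, 61, 57], [55, 55, 59], [2, 65, 133], [33, 75, 132], [139, 137, 138], [207, 208, 200], [243, 245, 241], [244, 245, 242], [243, 244, 241], [243, 245, 241], [244, 245, 241], [244, 245, 240], [243, 245, 241], [244, 246, 242], [244, 239, 231], [240, 118, 24], [240, 118, 24], [239, 116, 30], [219, 103, 29], [180, 83, 26], [240, 118, 26], [238, 114, 21], [241, 119, 32]]
1 150 376 [[174, 80, 16], [176, 83, 22], [174, 82, 24], [192, 91, 27], [240, 118, 21], [232, 110, 18], [167, 76, 16], [143, 65, 18], [97, 44, 14], [168, 77, 10], [239, 115, 22], [240, 116, 21], [240, 134, 56], [242, 211, 187], [236, 238, 233], [223, 219, 211], [211, 200, 192], [209, 199, 191], [209, 200, 195], [210, 200, 192], [210, 199, 191], [212, 201, 194], [211, 198, 191], [211, 199, 192]]
1 190 4 [[19, 19, 98], [1, 14, 103], [11, 14, 104], [11, 13, 102], [13, 11, 101], [13, 17, 104], [7, 14, 100], [10, 16, 104], [17, 18, 103], [6, 60, 122], [0, 212, 238], [0, 221
[... 2547 characters left out ...]
9, 109, 110], [109, 109, 113], [107, 109, 109], [109, 110, 112], [113, 111, 112], [110, 106, 110], [110, 109, 111], [109, 109, 112], [110, 107, 108], [110, 109, 111], [108, 108, 111], [111, 112, 113], [107, 107, 110], [112, 110, 113], [111, 109, 114], [110, 109, 109], [115, 113, 115], [113, 117, 120], [123, 121, 123], [131, 131, 133], [138, 139, 141], [142, 141, 144], [142, 142, 145], [139, 139, 142], [144, 141, 143], [153, 150, 149], [159, 157, 156], [171, 168, 165], [182, 176, 171], [203, 195, 187], [209, 200, 192], [224, 215, 207], [223, 215, 205], [222, 216, 206], [223, 215, 206], [223, 215, 205], [222, 213, 204], [224, 215, 208], [224, 216, 207], [210, 200, 192], [150, 144, 138]]
0.0726
```

```bash
cat >> e.py <<'E'
def rep(name,P1,P2,x):
    z=height(P1,P2,x); o=[]
    for (cm,_),P in zip(V,(P1,P2)):
        k,s,n=wline(cm,P,z); o.append((round(np.degrees(np.arctan(k[0])),2),round(s*1e3,2),n))
    print(name,"z %.4f y(x=%.2f) %.4f"%(z,x,np.polyval(k,x)),"slope deg,std mm,n",o); return z
E
python3 - <<'E'
from e import *
a,b=V[0][1],V[1][1]
R=lambda p,q:np.arange(p,q)
zd=rep("deck front",edge(a,R(115,245),(202,211),(211,219),2,-1),edge(b,R(115,245),(333,331),(339,337),2,-1),.5)
zj=rep("jack nose",edge(a,R(125,235),(206,213),(217,225),1,1),edge(b,R(125,235),(334,333),(344,343),1,1),.5)
rep("tail rim",edge(a,R(134,158),(384,383),(393,392),2,1),edge(b,R(138,158),(509,508),(517,516),2,1),.53)
rep("nose rim",edge(a,R(140,235),(220,223),(228,231),2,-1),edge(b,R(140,235),(347,345),(357,355),0,1),.5)
rep("bumper back",edge(a,R(160,230),(7,19),(16,33),1,1),edge(b,R(158,230),(124,135),(136,147),1,1),.5)
rep("bumper front",edge(a,R(160,230),(12,24),(22,37),1,-1),edge(b,R(158,230),(130,141),(141,152),1,-1),.5)
rep("red top front",edge(b,R(158,230),(117,128),(126,137),2,-1),edge(b,R(158,230),(117,128),(126,137),2,-1),.5) if 0 else None
for n,(cm,im) in zip("12",V):
    # jar lid + amber / white plate masks
    H=cv2.cvtColor(im,cv2.COLOR_BGR2HSV)
    y=cv2.inRange(H,(24,180,90),(34,255,255)); r=cv2.inRange(H,(0,170,80),(8,255,255))+cv2.inRange(H,(172,170,80),(179,255,255)); r[:130]=0;r[260:]=0
    for m in(y,r): 
        m[:,250:]=0; c=max(cv2.findContours(m,0,1)[0],key=cv2.contourArea); q=cv2.boxPoints(cv2.minAreaRect(c)); print(n,q.round(1).tolist())
E
```

```text
deck front z 0.0625 y(x=0.50) 0.0126 slope deg,std mm,n [(np.float64(0.85), np.float64(0.08), 130), (np.float64(0.44), np.float64(0.2), 72)]
jack nose z 0.0583 y(x=0.50) 0.0077 slope deg,std mm,n [(np.float64(0.52), np.float64(0.16), 85), (np.float64(0.99), np.float64(0.07), 80)]
tail rim z 0.0703 y(x=0.53) -0.1855 slope deg,std mm,n [(np.float64(-0.93), np.float64(0.06), 24), (np.float64(-0.53), np.float64(0.08), 20)]
nose rim z 0.0688 y(x=0.50) -0.0058 slope deg,std mm,n [(np.float64(-1.05), np.float64(0.1), 95), (np.float64(-1.0), np.float64(0.06), 95)]
bumper back z 0.0738 y(x=0.50) 0.2388 slope deg,std mm,n [(np.float64(0.88), np.float64(0.11), 67), (np.float64(0.74), np.float64(0.12), 68)]
bumper front z 0.0738 y(x=0.50) 0.2327 slope deg,std mm,n [(np.float64(0.84), np.float64(0.08), 52), (np.float64(0.99), np.float64(0.14), 71)]
1 [[4.400000095367432, 153.39999389648438], [14.300000190734863, 151.0], [34.70000076293945, 233.8000030517578], [24.799999237060547, 236.3000030517578]]
1 [[-17.399999618530273, 148.39999389648438], [7.5, 142.10000610351562], [33.20000076293945, 244.6999969482422], [8.199999809265137, 250.89999389648438]]
2 [[126.30000305175781, 151.39999389648438], [134.39999389648438, 150.1999969482422], [147.6999969482422, 236.39999389648438], [139.60000610351562, 237.6999969482422]]
2 [[107.80000305175781, 144.3000030517578], [126.9000015258789, 141.1999969482422], [144.5, 250.10000610351562], [125.4000015258789, 253.1999969482422]]
```

Run:
```python
from e import *
def hedge(im,cols,r0,r1,ch,s):
    P=edge(np.ascontiguousarray(im.transpose(1,0,2)),cols,(r0,r0),(r1,r1),ch,s); return P[:,::-1]
def fitx(cm,P,z):
    W=np.array([onz(cm,u,v,z)[:2] for u,v in P])
    for _ in range(3):
        k=np.polyfit(W[:,1],W[:,0],1); r=W[:,0]-np.polyval(k,W[:,1]); W=W[np.abs(r)<max(2*np.median(abs(r)),3e-4)]
    return k
for n,(cm,im),c in zip("12",V,((235,360),(360,470))):
    C=np.arange(*c)
    f=fitx(cm,hedge(im,C,122,138,2,-1),.070); g=fitx(cm,hedge(im,C,232,250,2,1),.070)
    print(n,"far/near x at y=-.006",np.polyval(f,-.006).round(4),np.polyval(g,-.006).round(4),"at -.186",np.polyval(f,-.186).round(4),np.polyval(g,-.186).round(4))
Y={0:((9,152),(14.3,151),(34.7,233.8),(29,235)),1:((126.3,151.4),(134.4,150.2),(147.7,236.4),(139.6,237.7))}
for i in(0,1):
    print("yellow",[onz(V[i][0],*p,z).round(4)[:2].tolist() for p,z in zip(Y[i],(.0745,.065,.065,.0745))])
Rr={0:((7.5,142.1),(33.2,244.7)),1:((107.8,144.3),(126.9,141.2),(144.5,250.1),(125.4,253.2))}
for i in Rr: print("red",[onz(V[i][0],*p,.095).round(4)[:2].tolist() for p in Rr[i]])
print("deck corners",[onz(V[0][0],*p,.063).round(4)[:2].tolist() for p in((203.5,93),(217,264.5))],[onz(V[1][0],*p,.063).round(4)[:2].tolist() for p in((337,93),(334,264.5))])
# jar lid circle: near-white low sat
for i,(c0,c1) in enumerate(((262,325),(385,475))):
    im=V[i][1];m=cv2.inRange(cv2.cvtColor(im,cv2.COLOR_BGR2HSV),(0,0,170),(179,40,255));m[:165]=0;m[240:]=0;m[:,:c0]=0;m[:,c1:]=0
    (u,v),r=cv2.minEnclosingCircle(max(cv2.findContours(m,0,1)[0],key=cv2.contourArea));print("lid",u,v,r,onz(V[i][0],u,v,.138).round(4))
```

```text
1 far/near x at y=-.006 0.5636 0.4337 at -.186 0.5605 0.4306
2 far/near x at y=-.006 0.5636 0.4335 at -.186 0.5604 0.4305
yellow [[0.5452, 0.2326], [0.5451, 0.2338], [0.444, 0.2325], [0.4462, 0.2323]]
yellow [[0.5445, 0.2389], [0.5445, 0.234], [0.4424, 0.2325], [0.4447, 0.2381]]
red [[0.5578, 0.2141], [0.4425, 0.2125]]
red [[0.5546, 0.2474], [0.5571, 0.2271], [0.4382, 0.2251], [0.4345, 0.2476]]
deck corners [[0.5998, 0.0108], [0.4014, 0.0097]] [[0.6002, 0.0131], [0.4016, 0.0093]]
lid 292.3163146972656 212.5 24.729318618774414 [ 0.4914 -0.079   0.138 ]
lid 441.74560546875 212.377197265625 25.66044044494629 [ 0.4915 -0.076   0.138 ]
```

```bash
python3 -m crank '[{"x":-3,"y":50,"z":20,"rx":0,"ry":0,"rz":0,"fingers":45},{"x":-3,"y":50,"z":20,"rx":0,"ry":0,"rz":0,"fingers":45},{"x":-3,"y":50,"z":30,"rx":0,"ry":0,"rz":0,"fingers":45},{"x":-2,"y":50,"z":30,"rx":0,"ry":0,"rz":0,"fingers":45},{"x":0,"y":50,"z":20,"rx":0,"ry":0,"rz":0,"fingers":45},{"x":0,"y":0,"z":0,"rx":0,"ry":0,"rz":0,"fingers":45},{"x":0,"y":0,"z":0,"rx":0,"ry":0,"rz":0,"fingers":45}]' 60
python3 - <<'E'
from h import *
P=[];O=[]
cm=cam("wrist")
for i in range(4):
    a=capture("wrist");o=observe();P.append(o['tcp_pos']);O.append(o['orientation'][:,1])
print(np.mean(P,0),np.std(P,0),np.mean(O,0))
cv2.imwrite("pics/w3.png",a)
for z in(.07,.118):print(proj(cm,[.4957,-.1738,z]))
E
```

```text
t: 3.68
tcp_pos: [0.4953, -0.1745, 0.2322]
orientation: [[1.0, -0.018, 0.0], [-0.018, -1.0, -0.0], [0.0, 0.0, -1.0]]
contact_force: [-0.9, -0.1, 0.3]
grip_width: 0.531
grip_force: 0.0
[ 0.49579106 -0.17328295  0.23264288] [1.22481598e-04 3.66910471e-04 6.52624987e-05] [-1.55018809e-02 -9.99879457e-01  3.84063760e-04]
[276.48731422 211.75532244]
[276.14625723 235.89647431]
```

View pics/w3.png

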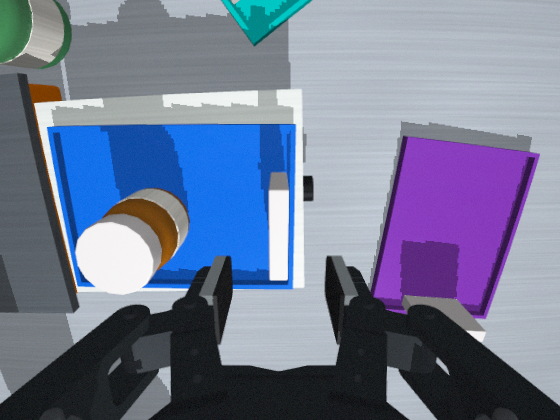

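The pads' midpoint (≈279 px) lies over the plate's top (270–289 px, rows 173–280). The purple tray's plate at (440,315) is well clear. I'll descend and pinch.

```bash
python3 -m crank '[{"x":0,"y":0,"z":30,"rx":0,"ry":0,"rz":0,"fingers":45},{"x":0,"y":0,"z":30,"rx":0,"ry":0,"rz":0,"fingers":45},{"x":0,"y":0,"z":18,"rx":0,"ry":0,"rz":0,"fingers":45},{"x":0,"y":0,"z":0,"rx":0,"ry":0,"rz":0,"fingers":45},{"x":0,"y":0,"z":0,"rx":0,"ry":0,"rz":0,"fingers":20},{"x":0,"y":0,"z":0,"rx":0,"ry":0,"rz":0,"fingers":20},{"x":0,"y":0,"z":0,"rx":0,"ry":0,"rz":0,"fingers":20}]' 60
python3 -m crank '[{"x":0,"y":0,"z":0,"rx":0,"ry":0,"rz":0,"fingers":5},{"x":0,"y":0,"z":0,"rx":0,"ry":0,"rz":0,"fingers":5},{"x":0,"y":0,"z":0,"rx":0,"ry":0,"rz":0,"fingers":5},{"x":0,"y":0,"z":0,"rx":0,"ry":0,"rz":0,"fingers":5}]' 60
python3 -c "
from h import *
for i in range(3):
  capture('wrist');o=observe();print(o['tcp_pos'].round(4),o['contact_force'].round(2),o['torque'].round(3),o['orientation'][:,1].round(4))"
```

```text
t: 4.75
tcp_pos: [0.496, -0.1737, 0.1547]
orientation: [[1.0, -0.016, 0.001], [-0.016, -1.0, -0.001], [0.001, 0.001, -1.0]]
contact_force: [-0.5, -1.0, -0.5]
grip_width: 0.238
grip_force: 0.0
t: 5.25
tcp_pos: [0.496, -0.1735, 0.1546]
orientation: [[1.0, -0.016, 0.001], [-0.016, -1.0, 0.0], [0.001, -0.0, -1.0]]
contact_force: [-0.4, 2.2, 5.6]
grip_width: 0.134
grip_force: 59.7
[ 0.496  -0.1735  0.1546] [-1.29  1.81  5.46] [ 0.387  0.093 -0.036] [-1.630e-02 -9.999e-01 -1.000e-04]
[ 0.496  -0.1735  0.1546] [-0.23  2.04  5.62] [ 0.329  0.034 -0.058] [-1.640e-02 -9.999e-01 -2.000e-04]
[ 0.496  -0.1735  0.1546] [0.01 1.85 5.46] [ 0.368  0.072 -0.083] [-1.630e-02 -9.999e-01 -1.000e-04]
```

```bash
python3 -m crank '[{"x":0,"y":1.7,"z":-0.2,"rx":1,"ry":0,"rz":0,"fingers":5},{"x":0,"y":1.7,"z":-0.2,"rx":1,"ry":0,"rz":0,"fingers":5},{"x":0,"y":1.7,"z":-0.2,"rx":1,"ry":0,"rz":0,"fingers":5},{"x":0,"y":0,"z":0,"rx":0,"ry":0,"rz":0,"fingers":5},{"x":0,"y":0,"z":0,"rx":0,"ry":0,"rz":0,"fingers":5}]' 
python3 -c "
from h import *
for i in range(3):
  capture('wrist');o=observe();print(o['tcp_pos'].round(4),o['contact_force'].round(2),o['torque'].round(3),o['orientation'].round(4)[2])"
```

```text
t: 6.02
tcp_pos: [0.4959, -0.1785, 0.155]
orientation: [[1.0, -0.016, 0.002], [-0.016, -0.998, 0.053], [0.001, -0.053, -0.999]]
contact_force: [-1.1, 3.5, 5.9]
grip_width: 0.132
grip_force: 59.7
[ 0.4959 -0.1785  0.155 ] [0.66 3.72 5.55] [ 0.205 -0.021 -0.041] [ 9.000e-04 -5.280e-02 -9.986e-01]
[ 0.4959 -0.1785  0.155 ] [0.19 3.1  5.49] [ 0.173  0.028 -0.029] [ 9.000e-04 -5.270e-02 -9.986e-01]
[ 0.4959 -0.1785  0.155 ] [-0.98  3.14  5.66] [ 0.19   0.013 -0.038] [ 9.000e-04 -5.280e-02 -9.986e-01]
```

```bash
python3 -m crank '[{"x":0,"y":0,"z":-0.3,"rx":0,"ry":0,"rz":0,"fingers":5},{"x":0,"y":-2,"z":0.1,"rx":0,"ry":-0.03,"rz":-0.6,"fingers":5},{"x":0,"y":-4,"z":0.2,"rx":0,"ry":-0.03,"rz":-0.6,"fingers":5},{"x":0,"y":-4,"z":0.2,"rx":0,"ry":-0.04,"rz":-0.6,"fingers":5},{"x":0.1,"y":-2,"z":0.1,"rx":0,"ry":0,"rz":0,"fingers":5},{"x":0,"y":0,"z":0,"rx":0,"ry":0,"rz":0,"fingers":5}]'
python3 - <<'E'
from h import *
a=capture('side');cv2.imwrite('pics/s1.png',cv2.resize(a[150:330,180:420],None,fx=3,fy=3,interpolation=2))
for i in range(3):
  capture('wrist');o=observe();print(o['tcp_pos'].round(4),o['contact_force'].round(2),o['torque'].round(3),o['orientation'].round(4)[:,1])
E
```

```text
t: 6.92
tcp_pos: [0.4961, -0.1672, 0.155]
orientation: [[1.0, 0.016, 0.0], [0.016, -0.999, 0.051], [0.001, -0.051, -0.999]]
contact_force: [0.2, -5.1, 3.4]
grip_width: 0.135
grip_force: 59.2
[ 0.4961 -0.1672  0.155 ] [-0.7  -5.38  3.61] [-1.467 -0.065  0.032] [ 0.0161 -0.9986 -0.0509]
[ 0.4961 -0.1673  0.155 ] [ 0.75 -5.76  2.58] [-1.435 -0.054  0.063] [ 0.0161 -0.9986 -0.0509]
[ 0.4961 -0.1673  0.155 ] [ 0.6  -4.02  3.39] [-1.45  -0.093  0.043] [ 0.016  -0.9986 -0.0509]
```

View pics/s1.png

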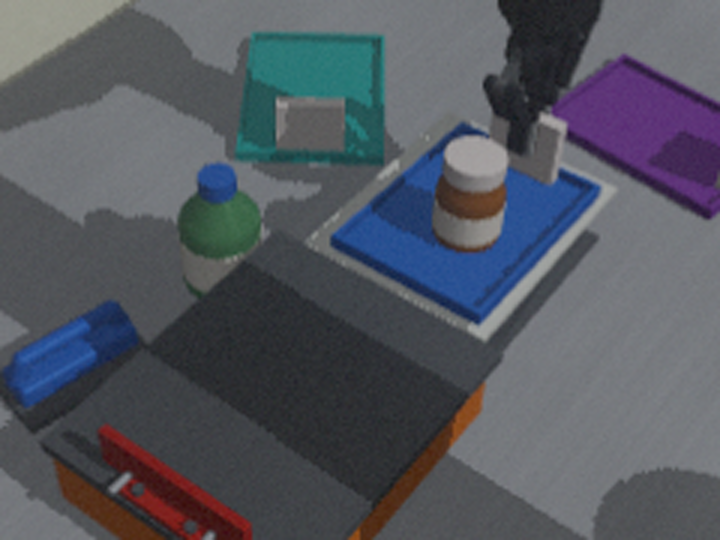

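The side crop shows the jar upright, the grip on the plate, the tray on the jack, and the bystanders clear. I'll slide the nose over the deck.

```bash
python3 -m crank '[{"x":0.1,"y":-3,"z":0,"rx":0,"ry":0,"rz":0,"fingers":5},{"x":0.1,"y":-6,"z":0.3,"rx":0,"ry":0,"rz":0,"fingers":5},{"x":0.1,"y":-6,"z":0.3,"rx":0,"ry":0,"rz":0,"fingers":5}]'
python3 -m crank '[{"x":0.15,"y":-7,"z":0.36,"rx":0,"ry":0,"rz":0,"fingers":5},{"x":0.15,"y":-8,"z":0.41,"rx":0,"ry":0,"rz":0,"fingers":5},{"x":0.15,"y":-8,"z":0.41,"rx":0,"ry":0,"rz":0,"fingers":5},{"x":0.15,"y":-8,"z":0.41,"rx":0,"ry":0,"rz":0,"fingers":5},{"x":0.15,"y":-8,"z":0.41,"rx":0,"ry":0,"rz":0,"fingers":5},{"x":0.15,"y":-8,"z":0.41,"rx":0,"ry":0,"rz":0,"fingers":5},{"x":0.1,"y":-5,"z":0.26,"rx":0,"ry":0,"rz":0,"fingers":5},{"x":0,"y":0,"z":0,"rx":0,"ry":0,"rz":0,"fingers":5}]'
python3 - <<'E'
from h import *
for i in range(3):
  capture('wrist');o=observe();print(o['tcp_pos'].round(4),o['contact_force'].round(2),o['torque'].round(3),o['orientation'].round(4)[:,1])
E
```

```text
t: 7.5
tcp_pos: [0.496, -0.152, 0.155]
orientation: [[1.0, 0.016, -0.0], [0.016, -0.999, 0.051], [0.0, -0.051, -0.999]]
contact_force: [0.3, -5.7, 1.9]
grip_width: 0.13
grip_force: 59.2
t: 8.5
tcp_pos: [0.496, -0.0992, 0.155]
orientation: [[1.0, 0.016, -0.001], [0.016, -0.998, 0.053], [-0.0, -0.053, -0.999]]
contact_force: [-0.2, -1.8, 3.4]
grip_width: 0.13
grip_force: 59.4
[ 0.4959 -0.0993  0.155 ] [ 1.06 -2.36  3.38] [-0.787 -0.206 -0.01 ] [ 0.0152 -0.9985 -0.0532]
[ 0.496  -0.0993  0.155 ] [-0.15 -1.53  3.3 ] [-0.626 -0.124 -0.021] [ 0.0151 -0.9985 -0.0533]
[ 0.496  -0.0993  0.155 ] [ 0.67 -1.68  3.9 ] [-0.587 -0.202  0.019] [ 0.0149 -0.9985 -0.0534]
```

```bash
python3 -m crank '[{"x":0,"y":-0.5,"z":0,"rx":-0.3,"ry":0,"rz":0,"fingers":5},{"x":0,"y":-0.5,"z":0,"rx":-0.3,"ry":0,"rz":0,"fingers":5},{"x":0,"y":0,"z":0,"rx":0,"ry":0,"rz":0,"fingers":5}]'
python3 -c "
from h import *
o=observe();print(o['torque'])"
python3 -m crank '[{"x":0,"y":-0.5,"z":0,"rx":-0.3,"ry":0,"rz":0,"fingers":5},{"x":0,"y":0,"z":0,"rx":0,"ry":0,"rz":0,"fingers":5}]'
python3 -c "
from h import *
o=observe();print(o['torque'])"
python3 -m crank '[{"x":0,"y":-0.4,"z":0,"rx":-0.2,"ry":0,"rz":0,"fingers":5},{"x":0,"y":0,"z":0,"rx":0,"ry":0,"rz":0,"fingers":5}]'
python3 -c "
from h import *
o=observe();print(o['torque'])"
```

```text
t: 9.02
tcp_pos: [0.4959, -0.0986, 0.155]
orientation: [[1.0, 0.015, -0.001], [0.015, -0.999, 0.042], [-0.0, -0.042, -0.999]]
contact_force: [-0.4, -2.6, 3.1]
grip_width: 0.128
grip_force: 59.6
[ 0.00869382 -0.22502996 -0.01197845]
t: 9.28
tcp_pos: [0.4959, -0.0982, 0.1553]
orientation: [[1.0, 0.015, -0.001], [0.015, -0.999, 0.037], [-0.0, -0.037, -0.999]]
contact_force: [0.3, -2.7, 5.0]
grip_width: 0.135
grip_force: 59.6
[ 0.17547077 -0.00754705 -0.01056656]
t: 9.52
tcp_pos: [0.4959, -0.0979, 0.1556]
orientation: [[1.0, 0.015, -0.0], [0.015, -0.999, 0.033], [0.0, -0.033, -0.999]]
contact_force: [0.3, -3.7, 7.3]
grip_width: 0.133
grip_force: 59.8
[ 0.26695064  0.0161754  -0.01629224]
```

```bash
python3 -m crank '[{"x":0,"y":0.8,"z":0,"rx":0.45,"ry":0,"rz":0,"fingers":5},{"x":0,"y":0,"z":0,"rx":0,"ry":0,"rz":0,"fingers":5},{"x":0,"y":0,"z":0,"rx":0,"ry":0,"rz":0,"fingers":5},{"x":0,"y":0,"z":0,"rx":0,"ry":0,"rz":0,"fingers":5},{"x":0,"y":0,"z":0,"rx":0,"ry":0,"rz":0,"fingers":5},{"x":0,"y":0,"z":0,"rx":0,"ry":0,"rz":0,"fingers":5}]'
python3 -c "
from h import *
for i in range(3):
  capture('side');o=observe();print(o['tcp_pos'].round(4),o['contact_force'].round(2),o['torque'].round(3),o['orientation'].round(4)[:,1])"
```

```text
t: 10.28
tcp_pos: [0.4959, -0.0985, 0.155]
orientation: [[1.0, 0.015, -0.001], [0.015, -0.999, 0.041], [-0.0, -0.041, -0.999]]
contact_force: [-0.5, -2.2, 4.5]
grip_width: 0.134
grip_force: 59.5
[ 0.4959 -0.0985  0.155 ] [ 0.05 -1.85  4.59] [ 0.197 -0.044 -0.028] [ 0.0154 -0.999  -0.041 ]
[ 0.4959 -0.0985  0.155 ] [-0.11 -1.79  4.06] [ 0.253 -0.06  -0.036] [ 0.0154 -0.999  -0.041 ]
[ 0.4959 -0.0985  0.155 ] [ 0.11 -2.15  3.91] [ 0.194 -0.074 -0.002] [ 0.0154 -0.999  -0.041 ]
```

```bash
python3 -m crank '[{"x":0.1,"y":-7.6,"z":0.28,"rx":0.2,"ry":0,"rz":0,"fingers":5},{"x":0.1,"y":-7.6,"z":0.3,"rx":0.22,"ry":0,"rz":0,"fingers":5},{"x":0.1,"y":-7.6,"z":0.34,"rx":0.24,"ry":0,"rz":0,"fingers":5},{"x":0.1,"y":-7.6,"z":0.38,"rx":0.26,"ry":0,"rz":0,"fingers":5},{"x":0.1,"y":-7.6,"z":0.42,"rx":0.3,"ry":0,"rz":0,"fingers":5},{"x":0,"y":0,"z":0,"rx":0,"ry":0,"rz":0,"fingers":5}]'
python3 -c "
from h import *
for i in range(2):
  capture('side');o=observe();print(o['tcp_pos'].round(4),o['contact_force'].round(2),o['torque'].round(3),o['orientation'].round(4)[:,1])"
```

```text
t: 11.18
tcp_pos: [0.4964, -0.0611, 0.1556]
orientation: [[1.0, 0.017, 0.0], [0.017, -0.998, 0.06], [0.002, -0.06, -0.998]]
contact_force: [0.4, -5.2, 5.5]
grip_width: 0.131
grip_force: 59.9
[ 0.4964 -0.0611  0.1556] [ 0.84 -4.29  5.92] [-0.451 -0.083  0.034] [ 0.0168 -0.998  -0.0602]
[ 0.4964 -0.0611  0.1555] [ 0.02 -4.93  5.67] [-0.477 -0.063  0.075] [ 0.0167 -0.998  -0.0603]
```

```bash
python3 -m crank '[{"x":0,"y":-1.5,"z":-1,"rx":-0.8,"ry":0,"rz":0,"fingers":5},{"x":0,"y":-1.5,"z":-1.02,"rx":-0.8,"ry":0,"rz":0,"fingers":5},{"x":0,"y":-1.45,"z":-1.04,"rx":-0.8,"ry":0,"rz":0,"fingers":5},{"x":0,"y":0,"z":0,"rx":0,"ry":0,"rz":0,"fingers":5}]'
python3 -c "
from h import *
o=observe();print(o['torque'])"
python3 -m crank '[{"x":0,"y":-0.7,"z":-0.55,"rx":-0.4,"ry":0,"rz":0,"fingers":5},{"x":0,"y":-0.7,"z":-0.55,"rx":-0.4,"ry":0,"rz":0,"fingers":5},{"x":0,"y":0,"z":0,"rx":0,"ry":0,"rz":0,"fingers":5}]'
python3 -c "
from h import *
for i in range(2):
  capture('side');o=observe();print(o['tcp_pos'].round(4),o['contact_force'].round(2),o['torque'].round(3),o['orientation'].round(4)[:,1])"
```

```text
t: 11.78
tcp_pos: [0.4964, -0.0569, 0.1587]
orientation: [[1.0, 0.017, 0.001], [0.017, -1.0, 0.018], [0.001, -0.018, -1.0]]
contact_force: [0.6, -5.9, 5.1]
grip_width: 0.136
grip_force: 59.8
[-0.71953557 -0.07011789  0.00610903]
t: 12.15
tcp_pos: [0.4963, -0.0556, 0.1597]
orientation: [[1.0, 0.017, 0.001], [0.017, -1.0, 0.004], [0.001, -0.004, -1.0]]
contact_force: [1.6, -4.8, 4.4]
grip_width: 0.136
grip_force: 59.6
[ 0.4963 -0.0556  0.1597] [ 1.53 -4.56  3.52] [-0.68  -0.195  0.041] [ 0.0171 -0.9998 -0.004 ]
[ 0.4963 -0.0556  0.1597] [ 1.95 -5.15  5.03] [-0.736 -0.185 -0.01 ] [ 0.017  -0.9998 -0.0041]
```

```bash
python3 -m crank '[{"x":0,"y":-0.4,"z":-0.3,"rx":-0.2,"ry":0,"rz":0,"fingers":5},{"x":0.07,"y":-4,"z":0,"rx":0,"ry":0,"rz":0,"fingers":5},{"x":0.14,"y":-8,"z":0,"rx":0,"ry":0,"rz":0,"fingers":5},{"x":0.14,"y":-8,"z":0,"rx":0,"ry":0,"rz":0,"fingers":5},{"x":0.14,"y":-8,"z":0,"rx":0,"ry":0,"rz":0,"fingers":5},{"x":0.1,"y":-6,"z":0,"rx":0,"ry":0,"rz":0,"fingers":5}]'
python3 -m crank '[{"x":0.1,"y":-6,"z":0,"rx":0,"ry":0,"rz":0,"fingers":5},{"x":0.14,"y":-8,"z":0,"rx":0,"ry":0,"rz":0,"fingers":5},{"x":0.14,"y":-8,"z":0,"rx":0,"ry":0,"rz":0,"fingers":5},{"x":0.14,"y":-8,"z":0,"rx":0,"ry":0,"rz":0,"fingers":5},{"x":0.14,"y":-8,"z":0,"rx":0,"ry":0,"rz":0,"fingers":5},{"x":0.1,"y":-6,"z":0,"rx":0,"ry":0,"rz":0,"fingers":5},{"x":0.1,"y":-4,"z":0,"rx":0,"ry":0,"rz":0,"fingers":5},{"x":0,"y":0,"z":0,"rx":0,"ry":0,"rz":0,"fingers":5}]'
python3 - <<'E'
from h import *
import pickle
cm=cam("wrist");a=capture('wrist');cv2.imwrite('pics/w4.png',a);pickle.dump((cm,a),open("w4.pkl","wb"))
for i in range(2):
  capture('side');o=observe();print(o['tcp_pos'].round(4),o['contact_force'].round(2),o['torque'].round(3),o['orientation'].round(4)[:,1])
E
```

```text
t: 13.0
tcp_pos: [0.4959, -0.0212, 0.16]
orientation: [[1.0, 0.017, 0.0], [0.017, -1.0, 0.0], [0.0, -0.0, -1.0]]
contact_force: [0.3, -6.0, 4.8]
grip_width: 0.131
grip_force: 59.7
t: 14.0
tcp_pos: [0.4958, 0.0272, 0.16]
orientation: [[1.0, 0.017, -0.0], [0.017, -1.0, 0.001], [-0.0, -0.001, -1.0]]
contact_force: [0.2, -3.5, 4.6]
grip_width: 0.132
grip_force: 59.7
[0.4958 0.0272 0.1601] [-0.83 -5.27  4.57] [-0.891 -0.099  0.056] [ 0.0165 -0.9999 -0.0018]
[0.4959 0.0272 0.16  ] [-1.42 -4.29  4.45] [-0.91  -0.117  0.139] [ 0.0162 -0.9999 -0.0019]
```

View pics/w4.png

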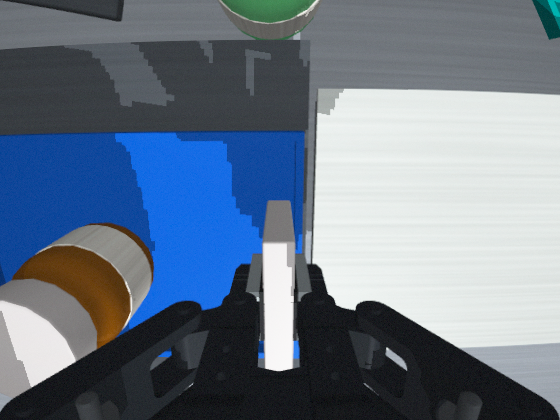

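Close wrist view: the tray's tail edge (≈305 px) is just past the deck's front edge (≈312 px), and the grip is held. The stop is out of view, so I check centring numerically from the top camera.

```bash
cat > c.py <<'E'
from h import *
def hed(g,cols,r0,r1,s):
    P=[]
    for u in cols:
        d=np.gradient(g[:,u])*s;i=r0+int(np.argmax(d[r0:r1]));y0,y1,y2=d[i-1:i+2];P.append((u,i+np.clip(.5*(y0-y2)/(y0-2*y1+y2),-1,1)))
    return P
def ln(cm,P,z):
    W=np.array([onz(cm,u,v,z)[:2] for u,v in P])
    for _ in range(3):
        k=np.polyfit(W[:,1],W[:,0],1);r=W[:,0]-np.polyval(k,W[:,1]);W=W[abs(r)<max(2*np.median(abs(r)),4e-4)]
    return k,r.std(),len(W)
def run():
    cm=cam("top");a=np.mean([capture("top") for _ in range(4)],0).astype(np.uint8);H=cv2.cvtColor(a,cv2.COLOR_BGR2HSV)
    m=cv2.inRange(H,(108,150,60),(125,255,255));m[:205]=0;m[280:]=0;m[:,:150]=0;m[:,345:]=0
    c=max(cv2.findContours(m,0,1)[0],key=cv2.contourArea);x,y,w,h=cv2.boundingRect(c);print("tray box",x,y,w,h)
    g=cv2.GaussianBlur(a,(3,3),.7)[:,:,0].astype(float);C=range(x+4,x+w-22)
    f,n=ln(cm,hed(g,C,y-6,y+7,1),.073),ln(cm,hed(g,C,y+h-7,y+h+6,-1),.073)
    for k in(f,n): print("slope deg",np.degrees(np.arctan(k[0][0])).round(2),k[1:],"x at y=.23",np.polyval(k[0],.23).round(4))
    print("centre line x at .23",((np.polyval(f[0],.23)+np.polyval(n[0],.23))/2).round(4))
    for nm,mm in(("yellow",cv2.inRange(H,(22,150,90),(36,255,255))),("red",cv2.inRange(H,(0,150,70),(10,255,255))|cv2.inRange(H,(170,150,70),(179,255,255)))):
        mm[:190]=0;mm[290:]=0;mm[:,:165]=0;mm[:,205:]=0
        v,u=np.nonzero(mm); k=np.polyfit(v,u,1) 
        rows=np.bincount(v,minlength=420); print(nm,"px",u.mean(),v.min(),v.max(),"centre",onz(cm,u.mean(),(v.min()+v.max())/2,.075 if nm=="yellow" else .095).round(4),
         "slope",[ (lambda A,B:np.degrees(np.arctan2(A[1]-B[1],A[0]-B[0])).round(2))(onz(cm,np.polyval(k,v.min()),v.min(),.085),onz(cm,np.polyval(k,v.max()),v.max(),.085))])
    return a
E
python3 -c "
from c import *
run()"
```

```text
tray box 200 214 67 50
slope deg -1.07 (np.float64(0.0002133821219501324), 34) x at y=.23 0.5579
slope deg -0.68 (np.float64(0.0001951017587579163), 30) x at y=.23 0.4273
centre line x at .23 0.4926
yellow px 184.1010101010101 220 256 centre [0.4962 0.2349 0.075 ] slope [np.float64(1.08)]
red px 179.36138613861385 216 261 centre [0.4951 0.2443 0.095 ] slope [np.float64(0.84)]
```

```bash
python3 -m crank '[{"x":0.5,"y":-5,"z":-0.1,"rx":0,"ry":0,"rz":0,"fingers":5},{"x":0.6,"y":-6,"z":-0.1,"rx":0,"ry":0,"rz":0,"fingers":5},{"x":0.6,"y":-6,"z":0,"rx":0,"ry":0,"rz":0,"fingers":5},{"x":0.6,"y":-6,"z":0,"rx":0,"ry":0,"rz":0,"fingers":5},{"x":0.5,"y":-5,"z":0,"rx":0,"ry":0,"rz":0,"fingers":5},{"x":0.1,"y":-2,"z":0,"rx":0,"ry":0,"rz":0,"fingers":5},{"x":0,"y":0,"z":0,"rx":0,"ry":0,"rz":0,"fingers":5}]'
python3 -c "
from c import *
run();print(observe()['torque'])"
```

```text
t: 15.22
tcp_pos: [0.4982, 0.0582, 0.1601]
orientation: [[1.0, 0.015, -0.001], [0.015, -1.0, 0.004], [-0.001, -0.004, -1.0]]
contact_force: [-0.4, -0.3, -1.2]
grip_width: 0.134
grip_force: 58.7
tray box 188 213 68 50
slope deg -0.9 (np.float64(0.0001906012880962231), 32) x at y=.23 0.5613
slope deg -0.33 (np.float64(0.00035319713872678063), 24) x at y=.23 0.4302
centre line x at .23 0.4958
yellow px 184.08823529411765 220 256 centre [0.4962 0.2349 0.075 ] slope [np.float64(0.97)]
red px 179.318407960199 216 261 centre [0.4951 0.2444 0.095 ] slope [np.float64(0.82)]
[-0.10809289 -0.14864182  0.0887401 ]
```

```bash
python3 -m crank '[{"x":0,"y":-1.5,"z":0.1,"rx":-0.1,"ry":0,"rz":0,"fingers":5},{"x":0,"y":-1.5,"z":0,"rx":-0.1,"ry":0,"rz":0,"fingers":5},{"x":0,"y":-1,"z":0,"rx":0,"ry":0,"rz":0,"fingers":5}]'
python3 -m crank '[{"x":0,"y":-0.7,"z":0,"rx":0,"ry":0,"rz":0,"fingers":5},{"x":0,"y":-0.7,"z":0,"rx":0,"ry":0,"rz":0,"fingers":5}]'
python3 -m crank '[{"x":0,"y":-0.6,"z":0,"rx":0,"ry":0,"rz":0,"fingers":5}]'
```

```text
t: 15.8
tcp_pos: [0.4982, 0.0616, 0.1602]
orientation: [[1.0, 0.015, -0.0], [0.015, -1.0, -0.001], [-0.0, 0.001, -1.0]]
contact_force: [-0.0, -1.0, -3.0]
grip_width: 0.132
grip_force: 58.6
t: 16.05
tcp_pos: [0.4983, 0.063, 0.1602]
orientation: [[1.0, 0.015, -0.0], [0.015, -1.0, -0.001], [-0.0, 0.001, -1.0]]
contact_force: [0.1, -0.8, -2.9]
grip_width: 0.132
grip_force: 58.6
t: 16.18
tcp_pos: [0.4983, 0.0636, 0.1602]
orientation: [[1.0, 0.015, -0.0], [0.015, -1.0, -0.001], [-0.0, 0.001, -1.0]]
contact_force: [-0.0, -0.8, -3.0]
grip_width: 0.132
grip_force: 58.6
```

```bash
python3 -m crank '[{"x":0,"y":-0.5,"z":0.2,"rx":0,"ry":0,"rz":0,"fingers":5},{"x":0,"y":-0.5,"z":0,"rx":0,"ry":0,"rz":0,"fingers":5}]'|sed -n '2p;4p'
python3 -m crank '[{"x":0,"y":-0.5,"z":0,"rx":0,"ry":0,"rz":0,"fingers":5}]'|sed -n '2p;4p'
python3 -m crank '[{"x":0,"y":-0.5,"z":0,"rx":0,"ry":0,"rz":0,"fingers":5}]'|sed -n '2p;4p'
```

```text
tcp_pos: [0.4983, 0.0646, 0.1601]
contact_force: [-0.1, -0.7, -1.5]
tcp_pos: [0.4983, 0.0651, 0.1601]
contact_force: [0.2, -2.3, -3.0]
tcp_pos: [0.4984, 0.0654, 0.1602]
contact_force: [0.6, -3.5, -1.8]
```

```bash
python3 -m crank '[{"x":0,"y":-0.4,"z":0,"rx":0,"ry":0,"rz":0,"fingers":5}]'|sed -n '2p;4p'
python3 -m crank '[{"x":0,"y":-0.3,"z":0,"rx":0,"ry":0,"rz":0,"fingers":5},{"x":0,"y":0,"z":0,"rx":0,"ry":0,"rz":0,"fingers":5}]'|sed -n '2,4p'
python3 -c "
from h import *
print(observe()['torque'])"
```

```text
tcp_pos: [0.4984, 0.0655, 0.1602]
contact_force: [1.3, -6.7, -0.8]
tcp_pos: [0.4984, 0.0655, 0.1603]
orientation: [[1.0, 0.016, 0.0], [0.016, -1.0, -0.002], [0.0, 0.002, -1.0]]
contact_force: [0.5, -5.8, -1.3]
[-0.90347678 -0.06115734  0.05540715]
```

```bash
python3 -m crank '[{"x":0,"y":-0.3,"z":0.3,"rx":0.15,"ry":0,"rz":0,"fingers":5},{"x":0,"y":0,"z":0,"rx":0,"ry":0,"rz":0,"fingers":5},{"x":0,"y":0,"z":0,"rx":0,"ry":0,"rz":0,"fingers":5}]'|sed -n '2,4p'
python3 -c "
from c import *
print(observe()['torque']);a=run();cv2.imwrite('pics/t2.png',cv2.resize(a[190:290,160:300],None,fx=5,fy=5,interpolation=2))"
```

```text
tcp_pos: [0.4985, 0.0654, 0.1601]
orientation: [[1.0, 0.016, 0.0], [0.016, -1.0, -0.0], [0.0, 0.0, -1.0]]
contact_force: [-0.0, -8.4, -0.9]
[-1.20938451 -0.05822109 -0.00261057]
tray box 185 213 68 50
slope deg -1.1 (np.float64(0.0002843184926512311), 33) x at y=.23 0.5615
slope deg -1.01 (np.float64(0.0003071312865477773), 24) x at y=.23 0.4298
centre line x at .23 0.4956
yellow px 183.60655737704917 220 256 centre [0.4962 0.2362 0.075 ] slope [np.float64(0.84)]
red px 179.3152709359606 216 261 centre [0.4951 0.2444 0.095 ] slope [np.float64(0.72)]
```

View pics/t2.png

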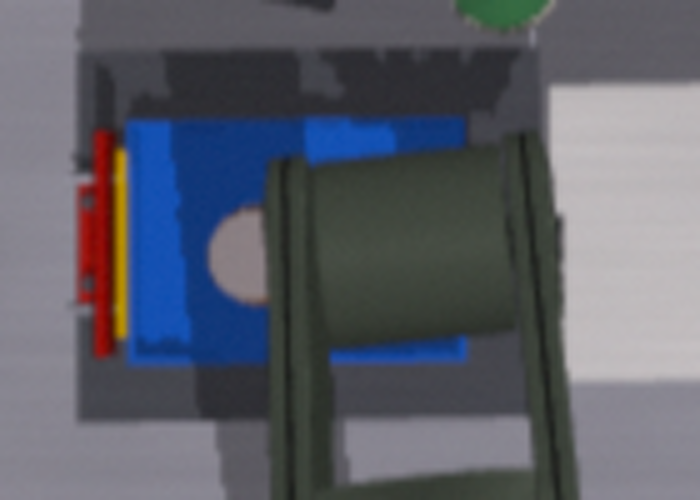

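The top crop shows the nose (127 px) against the yellow bumper (115–128 px), centred on it (rows 117–365 against 148–340) and square. The jar is upright. The push reads about 8 N, so I let go.

```bash
python3 -m crank '[{"x":0,"y":0,"z":0,"rx":0,"ry":0,"rz":0,"fingers":14},{"x":0,"y":0,"z":0,"rx":0,"ry":0,"rz":0,"fingers":25},{"x":0,"y":0,"z":0,"rx":0,"ry":0,"rz":0,"fingers":40},{"x":0,"y":0,"z":0,"rx":0,"ry":0,"rz":0,"fingers":40},{"x":0,"y":0,"z":0,"rx":0,"ry":0,"rz":0,"fingers":40}]'|sed -n '1,2p;4,6p'
python3 -m crank '[{"x":0,"y":0,"z":-20,"rx":0,"ry":0,"rz":0,"fingers":40},{"x":0,"y":0,"z":-40,"rx":0,"ry":0,"rz":0,"fingers":40},{"x":0,"y":0,"z":-50,"rx":0,"ry":0,"rz":0,"fingers":40},{"x":0,"y":0,"z":-50,"rx":0,"ry":0,"rz":0,"fingers":40},{"x":0,"y":0,"z":-30,"rx":0,"ry":0,"rz":0,"fingers":40},{"x":0,"y":0,"z":0,"rx":0,"ry":0,"rz":0,"fingers":40},{"x":0,"y":0,"z":0,"rx":0,"ry":0,"rz":0,"fingers":40}]'|sed -n '1,2p;4,6p'
python3 -c "
from h import *
a=capture('wrist');cv2.imwrite('pics/w5.png',a)"
```

```text
t: 18.25
tcp_pos: [0.4983, 0.0668, 0.1598]
contact_force: [-0.2, 1.0, 0.2]
grip_width: 0.472
grip_force: 0.0
t: 19.12
tcp_pos: [0.4977, 0.0662, 0.3486]
contact_force: [0.2, 1.0, -0.8]
grip_width: 0.468
grip_force: 0.0
```

View pics/w5.png

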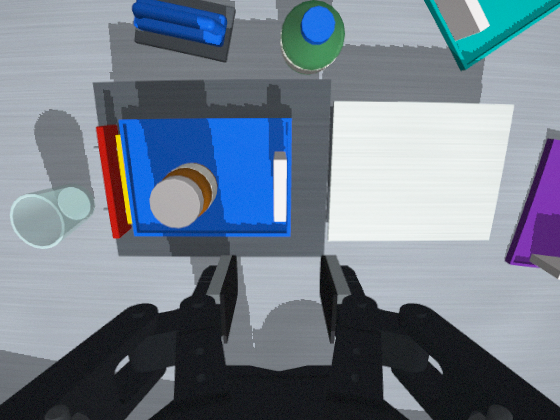

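The tray is home against the bumper (≈120–131 px), the jar is upright and the gripper is clear. One numeric check of squareness, gap and centring before handing in.

```bash
python3 - <<'E'
from e import *
cm=cam("wrist");b=capture("wrist");R=np.arange
def pr(n,P,z):
    k,s,m=wline(cm,P,z);print(n,"slope",np.degrees(np.arctan(k[0])).round(2),"y at x=.495",np.polyval(k,.495).round(4),s.round(5),m)
pr("bumper front",edge(b,R(140,215),(115,124),(125,137),0,1),.0745)
pr("tail rim",edge(b,R(125,225),(286,286),(297,297),0,-1),.075)
H=cv2.cvtColor(b,cv2.COLOR_BGR2HSV)
m=cv2.inRange(H,(24,180,90),(34,255,255));m[:,250:]=0;v,u=np.nonzero(m)
print("yellow ends",[onz(cm,u[v==q].mean(),q,.0745).round(4)[:2] for q in(v.min(),v.max())])
T=np.ascontiguousarray(b.transpose(1,0,2))
for r0,r1,s in((112,126,1),(228,244,-1)):
    P=edge(T,R(140,270),(r0,r0),(r1,r1),0,s)[:,::-1];W=np.array([onz(cm,*p,.075) for p in P]);k=np.polyfit(W[:,1],W[:,0],1);print("side x at .233",np.polyval(k,.233).round(4),"slope",np.degrees(np.arctan(k[0])).round(2))
E
python3 -c "
from c import *
run()"
```

```text
bumper front slope 1.03 y at x=.495 0.2328 7e-05 75
tail rim slope 0.92 y at x=.495 0.0525 7e-05 100
yellow ends [array([0.5445, 0.2351]), array([0.4452, 0.2338])]
side x at .233 0.56 slope -0.9
side x at .233 0.4298 slope -0.89
tray box 185 213 68 50
slope deg -1.12 (np.float64(0.00021609867790651138), 31) x at y=.23 0.5614
slope deg 1.32 (np.float64(0.0012012067683023092), 21) x at y=.23 0.4305
centre line x at .23 0.496
yellow px 183.64912280701753 220 256 centre [0.4962 0.2361 0.075 ] slope [np.float64(0.58)]
red px 179.305 216 261 centre [0.4951 0.2444 0.095 ] slope [np.float64(0.57)]
```

Squareness is within 0.1°, the centre is 0.4949 against 0.4949, and tail plus 180 mm comes to 0.2325 against the bumper face at 0.2328. I'm handing it in.

```bash
python3 -c "
from rig import job_done
print(job_done())"
```

```text
the job is handed in; nothing more can be done
None
```

I slid the tray over the step and home against the bumper with a final push of about 8 N. It measures square within about 0.1° and centred within about 1 mm; the jar is upright, the gripper clear, and the job handed in at about 19 s.

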